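# Lock a castle nut with its cross pin

### The arm

A 6-joint arm with a two-finger parallel gripper is mounted at the origin on a cart in front of the work surface, level with it; the furniture and walls round the work are solid. World frame = base frame: x ahead of the robot, y to its left, z up, the work surface at z = 0. Lengths are in m, angles in degrees, forces in N, time in s.
With the tool pointing down it reaches from about 0.35 to 0.875 m from the base axis. Payload 4.2 kg.
Tool frame: the origin (TCP) lies at the very end of the fingers, on their centre line; the grasp point (between the pads) lies 19 mm behind it; z points along the fingers, y is the line along which they close (so a half turn about z gives the same grasp; the last joint's range is limited). The gripper opens to 87 mm and grips with 3 to 60 N. Pads are 19 mm wide; open, the fingers measure 117 mm over their backs; the gripper's body (75 mm by 190 mm) begins 51 mm behind the grasp point.
Start: joints at [-53.594, 22.042, 0.453, 0, -68.411, -14.817], TCP at [0.23, -0.581, 0.192] pointing down, gripper open.
Joint ranges: [-179.83, 179.83], [-69.29, 118.12], [-61.27, 80.66], [-181.25, 117.63], [-171.15, -9.14], [-177.46, 177.46]. Speed limits (degrees/s): [159.86, 159.86, 180, 180, 180, 180].

### API

Orientations are given as [roll, pitch, yaw] about the fixed x, y, z axes, in that order (R = Rz(yaw) Ry(pitch) Rx(roll)).
In Python, from cell import r gives the robot as it stands.
- The arm moves only by the tool carry_out, never from a script. Its argument "steps" is a list that holds one entry, the list of rows, each a list of 5 numbers: the shift along the tool's x, y, z in mm, then the turn about the tool's z in degrees, then the closure in counts, from 0 (fully open) to 255 (shut). In form: [[[tx, ty, tz, twist, jaw], ...]]. A call has 1 to 5 rows; each row is the pose to reach, as a shift and turn from the pose commanded when the call began, along the tool's axes at that moment; what a row does not reach only later rows make up. A row lasts 1/8 s, in which the tool goes at most 62.5 mm and 10.7 degrees, less where a joint would pass 70% of its speed; a pose out of reach is approached as far as the arm can. A call with a gripper value outside its range is refused whole. The fingers move at their own pace and stop on an object; "newtons" is the grip in N (left out, the last holds). Time passes only in rows, so rows that repeat a pose let the fingers close. It gives the time, the measured TCP pose, the force, the opening and the grip force at its end, in the units of the state.
- r.read_state(): the state, without advancing time (a new reading comes with each control period).
- r.capture(name): name is "scene" or "top"; returns a dict with "frame" (400x640x3 uint8, red, green, blue), "depth" (400x640 float32, m along the optical axis (not along the pixel's ray), 0 where there is no reading), "fx", "fy", "cx", "cy" (pixels), "view" (4x4, takes a point from world to camera coordinates). Camera axes: x right, y down, z forward; pixel columns grow to the right and rows downward; lengths in m; the calibration is good to about 2 mm. A picture is of the moment at which its call begins.
- r.close_job(): hands the job in; it is judged then, once.
The state is a dict: "t": time; "joints": joint angles; "dq": joint speeds; "tau": joint torques, N m; "position": TCP position; "ee_rot": TCP orientation; "ft_force": force on the tool from outside, world axes, zero at the start; "wrist_torque": the same for the moment, N m; "width": finger opening in m; "finger_force": force on a finger pad.
Only numpy, scipy, OpenCV 4.12 (cv2) and the standard library are available. Lean on these libraries where they do the work, as an engineer would, in place of code of your own. Each camera call takes 0.05 s, during which the arm holds its last target. There are 200 camera calls.

### The job

Tighten the castle nut on the spindle (clockwise seen from above, never back) just as far as its next slot that lines up with the cross hole, where the sprung lock pin beside it drops into the slot; stop there and do not force the nut against the pin. Then press the pin gently home until its knob rests against its bracket, let go of everything and leave the things lying around where they are.

Things in the scene. Friction and masses are not known exactly. Their poses are not given: they have to be found in the camera images.
- unit: Fixed spindle unit: plate 84 x 140 x 12 mm (x -42..42, y -95..45 mm of its frame) bolted down, with screw heads to z 17. Origin on the table under the vertical spindle axis, z up. On it a grey housing, 60 mm diameter up to z 22 and 36 mm diameter up to z 41 mm, a washer, then the nut. The spindle's cross hole runs along this frame's y axis at z 67 mm.
- spindle_top (a point): Centre of the top of the steel spindle (20 mm diameter), 78 mm above the table, the highest point on its axis. A dark line scribed on the top shows the direction of the cross hole (the unit's y axis).
- pin_bracket (a point): Top centre of the grey bracket that guides the lock pin, 69 mm from the spindle axis on the unit's -y side, 78 mm above the table. The bracket is 24 mm wide (unit x) and spans y -77..-61 mm; a boss of 14 mm diameter round the pin reaches in to y -49 mm.
- nut_grip (a point): On the nut's axis at half height of its round knurled skirt, 52 mm above the table (the nut keeps its height). Skirt: 50 mm diameter, 43 to 60 mm above the table; grip it across the diameter from above, jaws closing roughly along the unit's x axis, clear of pin and bracket. Above it the crown: 40 mm diameter, 61 to 73 mm above the table, six even slots 6.5 mm wide.
- nut (a joint): Angle turned since the start, rad, positive clockwise from above (tightening); neither it nor nut_grip tells where the slots are. The next slot meets the pin after an unknown 0.2 to 1.0 rad; slots are 1.047 rad apart. Friction 0.15 N m, rising 0.1 N m per rad; it stays where left. Once the pin drops in the nut has 0.1 to 0.15 rad of play, then the side of the slot bears on the pin.
- pin_knob (a point): Centre of the outer flat face of the lock pin's round knob (16 mm diameter, 10 mm thick), 67 mm above the table, on the unit's -y side: 101 mm from the spindle axis when fully back, 87 mm when home (knob against bracket). The pin, 5.6 mm diameter with a slightly tapered, rounded tip, slides along the unit's +y through a crown slot into the cross hole.
- lock_pin (a joint): Travel of the lock pin towards the spindle, m. At the start near 0: a spring (net 2 to 5 N) presses its tip on the side of the crown between two slots. When a slot comes in line it drops in by itself, to somewhere between 4 and 9 mm, and stops by friction. From there it takes a push of 2 to 8 N to its hard stop at 0.014 (home), where it stays.
- slip_box: Small flat whitish box, 36 x 36 x 17 mm, loose bystander; origin under its centre.
- hex_key: Hex key lying flat, 24 x 102 x 6 mm, loose bystander; origin under its centre.
- tape: Roll of clear tape lying flat, 72 mm diameter, 19 mm high, loose bystander; origin under its centre.
Not all that is in view belongs to the job. Leave any yellow look-alike of the unit alone.

How it is judged:
By the outcome, as a careful person would: the job done as asked, in the order asked, and still so for the second after the job is handed in, with the robot touching nothing.
It also fails if it takes over 61 s, if anything falls off the work surface, if the arm or the gripper's body presses on something with over 40 N, if the wrist force passes 120 N, or if a joint passes its speed limit or range.

## Working session

There is one attempt and no reset: what is moved stays moved. The work goes in short steps, Python scripts to look and compute and a tool call to move; the robot and the scene stay as the last step left them, time stands still between calls to the robot, and variables do not carry over. Pictures are saved under pics/ and viewed, at most 10 in all, crops included, and the job is handed in when it is done.

Besides the shell and the picture viewer there is one more tool, called in YAML: its name, and indented under it one key for each argument. carry_out: Moves the arm, as the interface text tells. Its arguments: {"type":"object","properties":{"steps":{"type":"array","items":{"type":"array","items":{"type":"array","items":{"type":"number"}}}},"newtons":{"type":"number"}},"required":["steps"]}

```bash
mkdir -p pics; ls; cat > h.py <<'E'
import numpy as np, cv2
from cell import r
def cap(n):
    return r.capture(n)
def save(c,name,crop=None,s=1):
    im=c["frame"][:,:,::-1]
    if crop: x0,y0,x1,y1=crop; im=im[y0:y1,x0:x1]
    if s!=1: im=cv2.resize(im,None,fx=s,fy=s,interpolation=cv2.INTER_CUBIC)
    cv2.imwrite("pics/"+name,im)
def world(c,u,v,z=None):
    V=np.linalg.inv(c["view"]); d=np.array([(u-c["cx"])/c["fx"],(v-c["cy"])/c["fy"],1.])
    if z is None:
        k=c["depth"][int(round(v)),int(round(u))]
    else:
        k=(z-V[2,3])/(V[:3,:3]@d)[2]
    return V[:3,:3]@(d*k)+V[:3,3]
def pix(c,p):
    q=c["view"]@np.append(p,1); return np.array([c["fx"]*q[0]/q[2]+c["cx"],c["fy"]*q[1]/q[2]+c["cy"]])
E
python3 - <<'E'
from h import *
print(r.read_state())
for n in("scene","top"):
    c=cap(n); save(c,n+"0.png"); np.save(n+"0.npy",c,allow_pickle=True)
    print(n,np.linalg.inv(c["view"])[:3].round(3).tolist(),c["fx"])
E
```

```text
pics
{'t': 0.0, 'joints': array([-5.35933425e+01,  2.20913377e+01,  3.81132427e-01, -3.17733848e-02,
       -6.84115006e+01, -1.48162183e+01]), 'dq': array([-0.02813913,  0.11349484,  0.03060884,  0.06194268,  0.03009596,
        0.10053915]), 'tau': array([ 2.93311768e-04, -3.90662813e+01,  1.87396753e+01,  4.22009066e+00,
        1.08965955e-02, -1.83536749e-04]), 'position': array([ 0.22976195, -0.58051733,  0.19075564]), 'ee_rot': array([ 1.79874789e+02, -2.58519722e-03, -1.58421280e+02]), 'ft_force': array([ 0.30011017, -0.02599294, -1.04999236]), 'wrist_torque': array([-0.0155279 ,  0.01299323, -0.00182294]), 'finger_force': 0.0, 'width': 0.08682849068050623}
scene [[-0.726, -0.439, 0.528, 0.079], [-0.687, 0.448, -0.572, 0.385], [0.015, -0.779, -0.627, 0.619]] 414.1525861307481
top [[-0.0, -0.997, 0.073, 0.471], [-0.999, 0.003, 0.045, -0.125], [-0.045, -0.073, -0.996, 0.925]] 422.9702509075326
```

View pics/scene0.png

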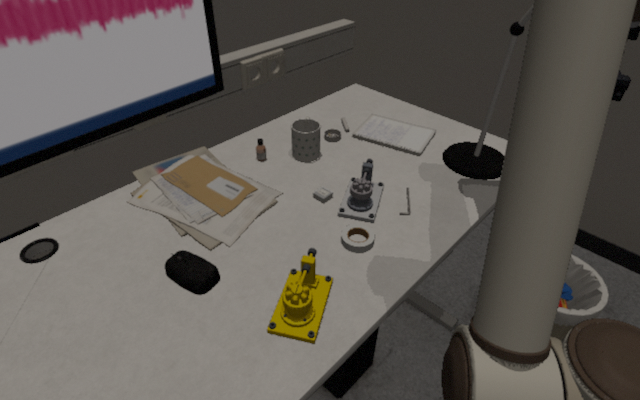

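View pics/top0.png

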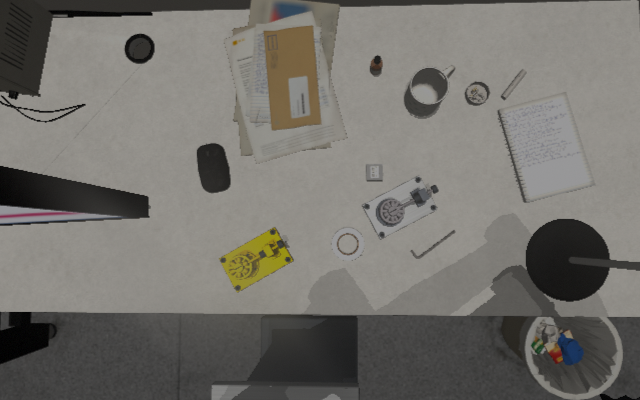

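The scene picture shows two candidates: the grey-white unit (scene 361,195; top 392,211) and a yellow one (scene 300,300; top 243,266). The grey one fits the description, since the yellow one is the look-alike to leave alone. I'll confirm it in an enlarged crop.

```bash
python3 - <<'E'
from h import *
c=np.load("top0.npy",allow_pickle=True).item()
save(c,"topcrop.png",(350,165,450,240),8)
for p in[(391,212),(364,206),(382,238),(420,178),(438,208),(434,188),(410,200)]:
    print(p,world(c,*p).round(4))
E
```

```text
(391, 212) [ 0.5176 -0.2224  0.077 ]
(364, 206) [ 0.5344 -0.1721  0.0113]
(382, 238) [ 0.4655 -0.2103  0.0093]
(420, 178) [ 0.5943 -0.2927  0.0127]
(438, 208) [ 0.5304 -0.3328 -0.0009]
(434, 188) [ 0.5658 -0.309   0.0736]
(410, 200) [ 0.5424 -0.262   0.0665]
```

View pics/topcrop.png

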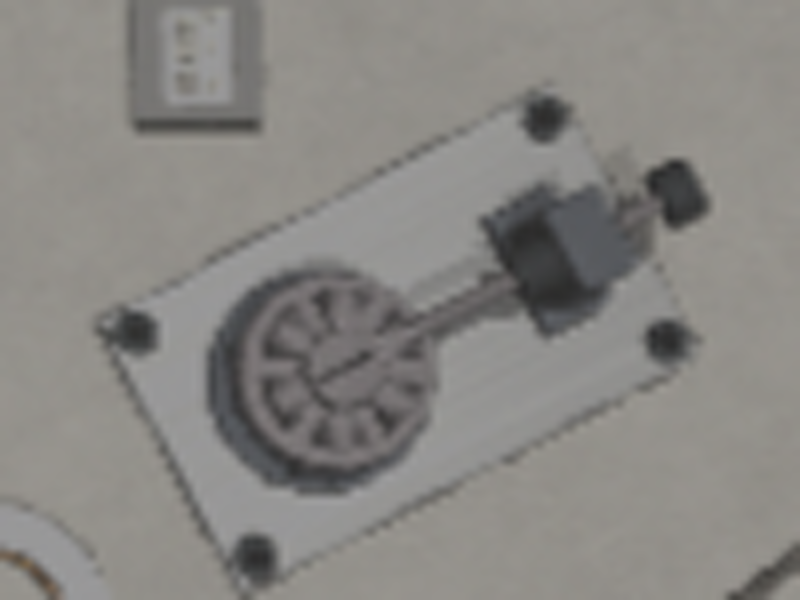

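The crop confirms the grey unit: round slotted crown with the spindle at crop (342,376), bracket top at about (600,237), dark knob at about (680,193), and the pin along the scribed line.

```bash
python3 - <<'E'
from h import *
c=np.load("top0.npy",allow_pickle=True).item()
f=lambda x,y:(350+(x+.5)/8-.5,165+(y+.5)/8-.5)
S=world(c,*f(342,376),.078);B=world(c,*f(600,237),.078);K=world(c,*f(690,187),.067)
print(S,B,K,np.linalg.norm((B-S)[:2]),np.linalg.norm((K-S)[:2]))
for P in(B,K): d=(S-P); print(np.degrees(np.arctan2(d[1],d[0])))
# screw heads z17
q=[world(c,*f(*p),.017) for p in[(545,118),(668,340),(256,556),(136,330)]]
print(np.round(q,4)); 
d=(q[3]+q[2]-q[0]-q[1]);print("y axis",np.degrees(np.arctan2(d[1],d[0])))
d=(q[0]+q[3]-q[1]-q[2]);print("x axis?",np.degrees(np.arctan2(d[1],d[0])))
m=sum(q)/4;print(m)
# depth points in the region: crown/spindle top
D=c["depth"];V=np.linalg.inv(c["view"])
pts=[]
for v in range(170,240):
    for u in range(355,445):
        p=world(c,u,v)
        pts.append(np.r_[p,u,v])
pts=np.array(pts)
for lo,hi,name in((.068,.085,"top"),(.045,.085,"all")):
    s=pts[(pts[:,2]>lo)&(pts[:,2]<hi)]
    n=s[np.linalg.norm(s[:,:2]-S[:2],axis=1)<.035]; print(name,n[:,:3].mean(0),np.ptp(n[:,:2],axis=0),len(n))
    n=(n[:,:2].max(0)+n[:,:2].min(0))/2;print(n)
E
```

```text
[ 0.51845444 -0.22489284  0.078     ] [ 0.55296189 -0.28917371  0.078     ] [ 0.56659597 -0.31401161  0.067     ] 0.07295748597288704 0.10129048804388133
118.22792685205545
118.37770357259879
[[ 0.591  -0.2869  0.017 ]
 [ 0.5312 -0.3184  0.017 ]
 [ 0.4739 -0.2087  0.017 ]
 [ 0.5344 -0.1773  0.017 ]]
y axis 117.44862439126652
x axis? 27.619337721835375
[ 0.53261569 -0.24785651  0.017     ]
top [ 0.52074585 -0.2269112   0.07333629] [0.0385559  0.04864035] 231
[ 0.52101963 -0.23134563]
all [ 0.52026538 -0.22577253  0.06586909] [0.04917856 0.05481324] 503
[ 0.52078224 -0.22825918]
```

carry_out:
  steps:
    - [[-50,28,0,-10,0],[-100,56,0,-20,0],[-150,84,0,-30,0],[-200,112,0,-40,0],[-250,140,0,-50,0]]

```text
t: 0.72
position: [0.4117, -0.3572, 0.1915]
ee_rot: [180.0, 0.0, -108.1]
ft_force: [0.2, -0.4, -0.0]
width: 0.0875
finger_force: 0.0
```

```bash
cat >> h.py <<'E'
def go(x,y,z,yaw,st=None):
    s=st or r.read_state(); p=s["position"]; w=np.radians(s["ee_rot"][2])
    d=np.array([x,y,z])-p
    print("t",s["t"],"p",p.round(4),"rot",s["ee_rot"].round(2),"J",s["joints"].round(1),"F",s["ft_force"].round(2),"T",s["wrist_torque"].round(3),"w",round(s["width"],4))
    print("tx ty tz mm",(1000*np.array([d[0]*np.cos(w)+d[1]*np.sin(w),d[0]*np.sin(w)-d[1]*np.cos(w),-d[2]])).round(2),"twist",round((s["ee_rot"][2]-yaw+180)%360-180,2))
E
python3 -c "
from h import *
go(.5195,-.2253,.19,-33)"
```

```text
t 0.725 p [ 0.4117 -0.3572  0.1915] rot [ 1.7997e+02  1.0000e-02 -1.0809e+02] J [-23.9  14.3 -10.9  -0.  -64.9   5.8] F [ 0.23 -0.39 -0.02] T [-0.068 -0.087  0.033] w 0.0875
tx ty tz mm [-158.89  -61.55    1.53] twist -75.09
```

carry_out:
  steps:
    - [[-40,-15,0,-10,0],[-80,-31,0,-20,0],[-120,-46,0,-30,0],[-159,-61.5,0,-40,0],[-159,-61.5,0,-50,0]]

```text
t: 1.35
position: [0.5209, -0.2253, 0.1911]
ee_rot: [180.0, 0.0, -57.9]
ft_force: [-0.1, -0.2, -0.5]
width: 0.0872
finger_force: 0.0
```

```bash
python3 -c "
from h import *
go(.5195,-.2253,.19,-33)
c=cap('scene');save(c,'s1.png',(320,140,400,230),6)
c=cap('top');save(c,'t1.png')"
```

```text
t 1.35 p [ 0.5209 -0.2253  0.1911] rot [ 1.7997e+02  5.0000e-02 -5.7880e+01] J [ -7.1  16.5  -7.8  -0.  -65.7  39.2] F [-0.11 -0.16 -0.49] T [-0.095  0.155  0.007] w 0.0872
tx ty tz mm [-0.75  1.14  1.1 ] twist -24.88
```

View pics/s1.png

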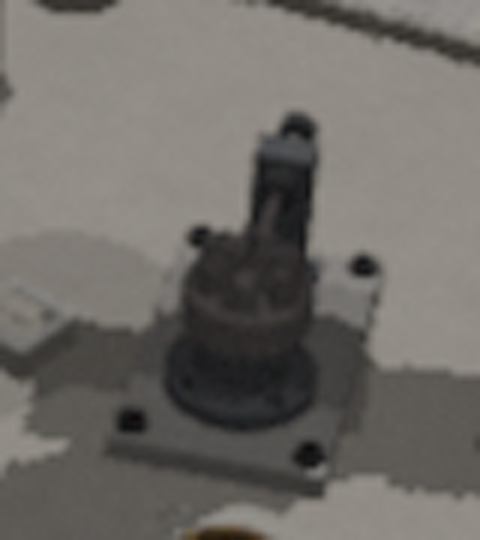

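```bash
python3 -c "
from h import *
c=cap('scene');save(c,'s2.png')
for p in([.5195,-.2253,.078],[.521,-.2253,.191],[.553,-.289,.078],[.5195,-.2253,0]): print(p,pix(c,p))"
```

```text
[0.5195, -0.2253, 0.078] [361.0342038  180.63550951]
[0.521, -0.2253, 0.191] [364.70773855 135.83835995]
[0.553, -0.289, 0.078] [367.00462435 163.41049392]
[0.5195, -0.2253, 0] [358.46524323 207.58355526]
```

View pics/s2.png

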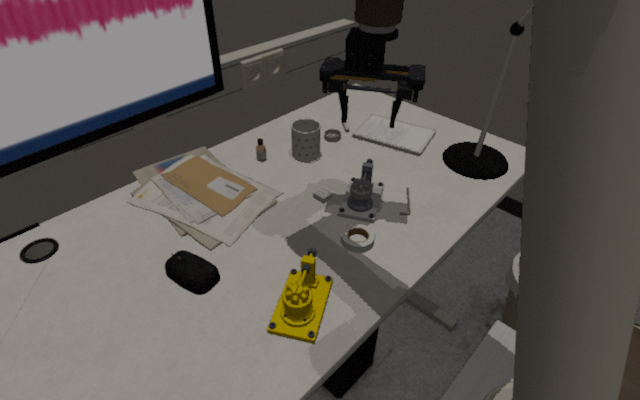

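```bash
python3 -c "
from h import *
c=cap('scene')
w=np.radians(-57.9);ty=np.array([np.sin(w),-np.cos(w),0])
for s in(-.0435,.0435): print(pix(c,np.array([.521,-.2253,.191])+s*ty))
for n in('scene','top'):
    c=cap(n)
    P=np.array([world(c,u,v) for v in range(100,240) for u in range(300,460)])
    for nm,lo,hi,ctr,R in(('crown',.066,.083,(.52,-.225),.033),('skirt+crown',.045,.083,(.52,-.225),.036),('bracket',.072,.083,(.553,-.288),.02),('tips',.188,.2,(.52,-.225),.08)):
        s=P[(P[:,2]>lo)&(P[:,2]<hi)&(np.hypot(P[:,0]-ctr[0],P[:,1]-ctr[1])<R)]
        if len(s): print(n,nm,len(s),s.mean(0).round(4),s.min(0).round(4),s.max(0).round(4))
c=cap('scene');im=cv2.convertScaleAbs(c['frame'][90:225,310:430],alpha=1.8,beta=20)[:,:,::-1]
cv2.imwrite('pics/s3.png',cv2.resize(im,None,fx=4.4,fy=4.4,interpolation=cv2.INTER_CUBIC))
"
```

```text
[343.78735206 133.48873867]
[385.93737194 138.22271352]
scene crown 189 [ 0.5171 -0.2219  0.0737] [ 0.4992 -0.2546  0.066 ] [ 0.5373 -0.2056  0.0812]
scene skirt+crown 399 [ 0.5133 -0.2172  0.0651] [ 0.4935 -0.2575  0.0452] [ 0.5416 -0.1998  0.0812]
scene bracket 71 [ 0.5494 -0.2837  0.0772] [ 0.5369 -0.3052  0.0722] [ 0.5647 -0.27    0.0807]
top crown 17 [ 0.5035 -0.225   0.0714] [ 0.5018 -0.2326  0.0689] [ 0.506  -0.2131  0.0735]
top skirt+crown 78 [ 0.5021 -0.2209  0.0612] [ 0.4961 -0.2365  0.0458] [ 0.5089 -0.2048  0.0735]
```

View pics/s3.png

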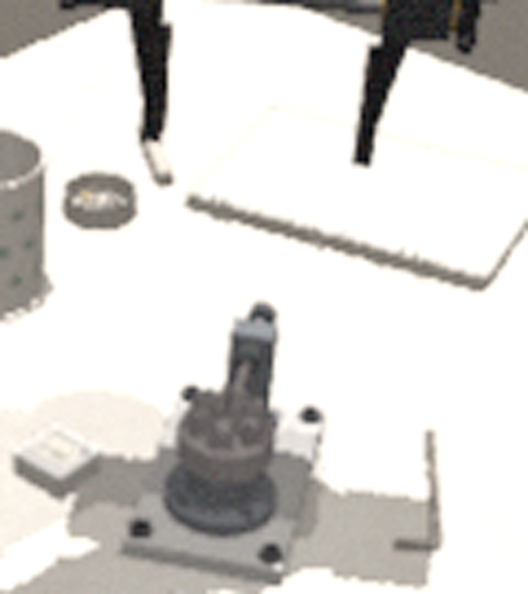

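The crop shows the fingertips at about (344,121) and (392,127) full-frame, roughly 11 rows above where the calibration predicts. I'll check this against depth before descending.

```bash
python3 -c "
from h import *
c=cap('scene')
for u in(392,344,348):
  for v in(112,116,119,121,123,125,126,127,129,132,135,137): print(u,v,world(c,u,v).round(3),c['frame'][v,u])
for n,crop in(('scene',(310,60,430,210)),('top',(320,150,460,255))):
  c=cap(n);x0,y0,x1,y1=crop
  g=np.array([[np.r_[world(c,u,v),u,v] for u in range(x0,x1)] for v in range(y0,y1)]).reshape(-1,5)
  s=g[(g[:,2]>.15)&(g[:,2]<.26)];print(n,len(s)); 
  for lo in np.arange(.15,.26,.01):
    k=s[(s[:,2]>=lo)&(s[:,2]<lo+.01)]
    if len(k): print(round(lo,2),len(k),k.mean(0).round(3),k.min(0).round(3)[:2],k.max(0).round(3)[:2])
"
```

```text
392 112 [ 0.475 -0.243  0.255] [81 78 73]
392 116 [ 0.474 -0.243  0.247] [14  9 11]
392 119 [ 0.473 -0.243  0.241] [3 5 1]
392 121 [ 0.472 -0.243  0.237] [7 5 4]
392 123 [ 0.472 -0.243  0.232] [1 2 2]
392 125 [ 0.472 -0.244  0.228] [11  8 11]
392 126 [ 0.47  -0.243  0.226] [4 4 4]
392 127 [ 0.471 -0.245  0.223] [79 78 74]
392 129 [ 0.672 -0.568  0.013] [147 142 139]
392 132 [ 0.661 -0.553  0.014] [141 138 136]
392 135 [ 0.653 -0.543  0.011] [145 141 138]
392 137 [ 0.644 -0.53   0.013] [141 138 137]
344 112 [ 0.554 -0.195  0.244] [12  7  8]
344 116 [ 0.555 -0.197  0.234] [4 5 2]
344 119 [ 0.553 -0.194  0.229] [6 7 8]
344 121 [ 0.553 -0.195  0.224] [43 43 39]
344 123 [ 0.8   -0.497  0.012] [123 117 111]
344 125 [ 0.792 -0.488  0.011] [108 102  95]
344 126 [ 0.788 -0.483  0.011] [92 88 83]
344 127 [ 0.786 -0.481  0.01 ] [82 77 71]
344 129 [ 0.786 -0.482  0.002] [104 101  96]
344 132 [ 0.774 -0.468  0.002] [143 138 133]
344 135 [ 0.763 -0.455  0.002] [144 139 132]
344 137 [ 0.759 -0.451 -0.001] [142 138 131]
348 112 [ 0.853 -0.58   0.   ] [118 113 108]
348 116 [ 0.83  -0.552  0.004] [123
[... 589 characters left out ...]
0e-01 -2.16000e-01  2.27000e-01  3.63630e+02  1.21741e+02] [ 0.469 -0.246] [ 0.562 -0.191]
0.23 49 [ 5.14000e-01 -2.20000e-01  2.35000e-01  3.67694e+02  1.18510e+02] [ 0.468 -0.246] [ 0.559 -0.19 ]
0.24 52 [ 5.17000e-01 -2.18000e-01  2.45000e-01  3.66788e+02  1.13519e+02] [ 0.467 -0.25 ] [ 0.559 -0.19 ]
0.25 57 [ 5.18000e-01 -2.16000e-01  2.55000e-01  3.65877e+02  1.09070e+02] [ 0.467 -0.25 ] [ 0.56  -0.188]
top 7
0.22 2 [ 4.770e-01 -2.480e-01  2.240e-01  4.170e+02  2.315e+02] [ 0.472 -0.251] [ 0.483 -0.244]
0.23 1 [ 4.83e-01 -2.51e-01  2.34e-01  4.20e+02  2.28e+02] [ 0.483 -0.251] [ 0.483 -0.251]
0.24 4 [ 4.820e-01 -2.490e-01  2.460e-01  4.205e+02  2.285e+02] [ 0.481 -0.252] [ 0.483 -0.248]
```

Both cameras put the open fingertips at z≈0.222, while the TCP reads 0.191. I'll test whether the tip height changes with opening before trusting the descent, finishing the turn at the same time.

carry_out:
  steps:
    - [[0,0,0,-10,105],[0,0,0,-20,105],[0,0,0,-25,105],[0,0,0,-25,105],[0,0,0,-25,105]]

```text
t: 2.48
position: [0.5194, -0.2276, 0.1919]
ee_rot: [-180.0, -0.0, -33.5]
ft_force: [-0.1, -0.1, -0.6]
width: 0.0529
finger_force: 0.0
```

```bash
cat >> h.py <<'E'
def tips(zmax=.26,zmin=.1):
    c=cap('scene'); V=np.linalg.inv(c["view"])
    v,u=np.mgrid[60:215,310:430]; d=c["depth"][60:215,310:430]
    q=np.stack([(u-c["cx"])/c["fx"]*d,(v-c["cy"])/c["fy"]*d,d],-1)@V[:3,:3].T+V[:3,3]
    g=q[(q[...,2]>zmin)&(q[...,2]<zmax)&(np.hypot(q[...,0]-.52,q[...,1]+.225)<.09)]
    print("tips n",len(g),"min z",np.sort(g[:,2])[:6].round(4))
    k=g[g[:,2]<g[:,2].min()+.02]; print(k.mean(0).round(4),k.min(0).round(4),k.max(0).round(4))
E
python3 -c "
from h import *
tips();go(.5195,-.2253,.19,-33)"
```

```text
tips n 265 min z [0.2232 0.2234 0.2237 0.2241 0.2241 0.2249]
[ 0.5143 -0.2242  0.2335] [ 0.4896 -0.2539  0.2232] [ 0.5456 -0.1918  0.2432]
t 2.525 p [ 0.5194 -0.2276  0.1919] rot [-180.     -0.    -33.49] J [ -7.3  16.4  -7.9  -0.  -65.7  63.8] F [-0.24  0.59 -0.66] T [-0.046  0.169 -0.042] w 0.0521
tx ty tz mm [-1.22 -1.96  1.88] twist -0.49
```

carry_out:
  steps:
    - [[0,0,0,0,0],[0,0,25,0,0],[0,0,50,0,0],[0,0,70,0,0],[0,0,70,0,0]]

```text
t: 3.15
position: [0.5183, -0.2273, 0.1203]
ee_rot: [179.9, 0.2, -33.4]
ft_force: [-0.6, -0.7, 0.7]
width: 0.0853
finger_force: 0.0
```

```bash
python3 -c "
from h import *
tips(.22,.095);go(.5195,-.2253,.09,-33);go(.5195,-.2253,.09,-33)
c=cap('scene');im=cv2.convertScaleAbs(c['frame'][90:225,310:430],alpha=1.6,beta=10)[:,:,::-1]
cv2.imwrite('pics/s4.png',cv2.resize(im,None,fx=4.4,fy=4.4,interpolation=cv2.INTER_CUBIC))
"
```

```text
tips n 424 min z [0.1506 0.1519 0.1524 0.1524 0.1525 0.1525]
[ 0.5135 -0.2244  0.1611] [ 0.4807 -0.2678  0.1506] [ 0.5556 -0.1761  0.1704]
t 3.2 p [ 0.5194 -0.2276  0.1217] rot [ 1.7996e+02  4.0000e-02 -3.3410e+01] J [ -7.3  19.9 -13.6   0.  -56.6  63.9] F [ 1.06 -0.16  0.37] T [-0.104  0.156 -0.004] w 0.0864
tx ty tz mm [-1.2  -1.99 31.69] twist -0.41
t 3.2 p [ 0.5194 -0.2276  0.1217] rot [ 1.7996e+02  4.0000e-02 -3.3410e+01] J [ -7.3  19.9 -13.6   0.  -56.6  63.9] F [ 1.06 -0.16  0.37] T [-0.104  0.156 -0.004] w 0.0864
tx ty tz mm [-1.2  -1.99 31.69] twist -0.41
```

View pics/s4.png

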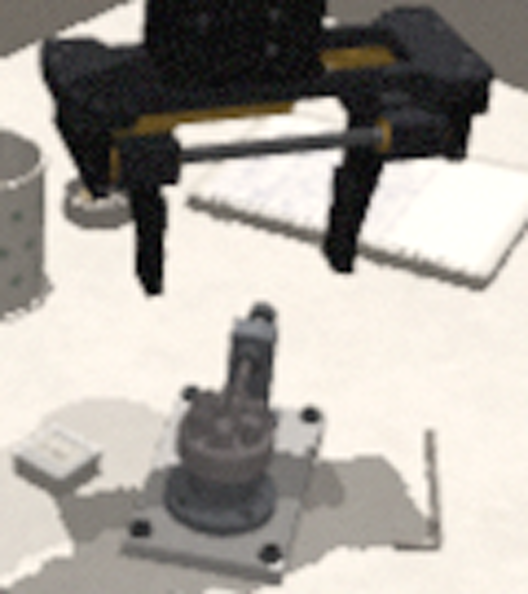

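Picture s4: the fingertips (left ~(150,290), right ~(342,270) in the crop) straddle the axis. They sit at z≈0.152 against a reading of 0.121, so the real tips are consistently about 31 mm above the reported TCP. I'll rely on the cameras and descend in stages, watching the force.

carry_out:
  steps:
    - [[-2,-2,20,0,0],[-2,-2,40,0,0],[-2,-2,60,0,0],[-2,-2,75,0,0],[-2,-2,75,0,0]]

```text
t: 3.88
position: [0.5187, -0.2247, 0.0464]
ee_rot: [180.0, 0.1, -33.4]
ft_force: [-0.1, 0.0, -0.0]
width: 0.0869
finger_force: 0.0
```

```bash
python3 -c "
from h import *
go(.519,-.225,.002,-33)
c=cap('scene'); V=np.linalg.inv(c['view'])
g=np.array([np.r_[world(c,u,v),u,v] for v in range(120,225) for u in range(310,420) if c['frame'][v,u].max()<40])
w=np.radians(-33.4); o=g[:,:2]-[.519,-.225]; a=o@[np.sin(w),-np.cos(w)]; b=o@[np.cos(w),np.sin(w)]
for s in(-1,1):
  k=g[(a*s>.034)&(a*s<.07)&(abs(b)<.02)&(g[:,2]>.02)&(g[:,2]<.15)]; i=np.argsort(k[:,2])[:4]; print(s,k[i].round(3).tolist())
"
```

```text
t 3.875 p [ 0.5187 -0.2247  0.0464] rot [ 1.7997e+02  6.0000e-02 -3.3410e+01] J [ -7.   24.7 -18.7   0.  -46.6  63.6] F [-0.09  0.04 -0.05] T [-0.097  0.136 -0.012] w 0.0869
tx ty tz mm [4.200e-01 3.000e-02 4.445e+01] twist -0.41
-1 [[0.538, -0.182, 0.076, 342.0, 186.0], [0.538, -0.182, 0.08, 342.0, 185.0], [0.536, -0.176, 0.081, 341.0, 186.0], [0.534, -0.18, 0.082, 343.0, 185.0]]
1 [[0.484, -0.259, 0.08, 383.0, 180.0], [0.486, -0.258, 0.08, 382.0, 180.0], [0.481, -0.262, 0.08, 385.0, 180.0], [0.482, -0.259, 0.082, 384.0, 180.0]]
```

carry_out:
  steps:
    - [[0,0,10,0,0],[0,0,18,0,0],[0,0,25,0,0],[0,0,28,0,0],[0,0,28,0,0]]

```text
t: 4.55
position: [0.5188, -0.2247, 0.0186]
ee_rot: [180.0, 0.0, -33.4]
ft_force: [-0.3, 1.0, -0.6]
width: 0.0869
finger_force: 0.0
```

carry_out:
  steps:
    - [[0,0,3,0,0],[0,0,6,0,0],[0,0,6,0,0]]

```text
t: 4.92
position: [0.5187, -0.2247, 0.0126]
ee_rot: [180.0, 0.0, -33.4]
ft_force: [0.2, -0.0, -0.0]
width: 0.0871
finger_force: 0.0
```

carry_out:
  steps:
    - [[0,0,1.5,0,0],[0,0,3,0,0],[0,0,3,0,0]]

```text
t: 5.3
position: [0.5188, -0.2247, 0.0097]
ee_rot: [180.0, 0.0, -33.4]
ft_force: [-0.6, 0.1, -0.4]
width: 0.0872
finger_force: 0.0
```

carry_out:
  steps:
    - [[0,0,2,0,0],[0,0,5,0,0],[0,0,6,0,0],[0,0,6,0,0]]

```text
t: 5.8
position: [0.5189, -0.2247, 0.0037]
ee_rot: [180.0, 0.0, -33.4]
ft_force: [1.4, 0.4, 0.3]
width: 0.0869
finger_force: 0.0
```

No contact at a reading of 0.0037, so the camera offset is right. Now I'll grip; the opening should stop near 50 mm.

carry_out:
  steps:
    - [[0,0,0,0,130],[0,0,0,0,130],[0,0,0,0,130],[0,0,0,0,130],[0,0,0,0,130]]
  newtons: 25

```text
t: 6.42
position: [0.5183, -0.2255, 0.0039]
ee_rot: [179.9, 0.0, -33.4]
ft_force: [-0.6, -3.3, 1.4]
width: 0.0495
finger_force: 25.0
```

```bash
cat >> h.py <<'E'
def knob(ref=False):
    """knob patch shift along pin, mm, vs the stored reference (top and scene)"""
    out=[]
    for n,(x0,y0,x1,y1) in(("scene",(355,152,385,178)),("top",(415,170,455,210))):
        c=cap(n); im=cv2.resize(c["frame"][y0:y1,x0:x1],None,fx=10,fy=10,interpolation=cv2.INTER_CUBIC)
        cv2.imwrite(f"pics/k_{n}.png",im[:,:,::-1])
        if ref: np.save(f"k_{n}.npy",c["frame"])
        K=[.5665,-.3140,.067]; q=[pix(c,np.array(K)+t*np.array([-.466,.885,0])) for t in(0,.01)]
        out.append((q[1]-q[0]).round(2))
        f0=np.load(f"k_{n}.npy").astype(int)
        out.append(int(np.abs(f0-c["frame"])[y0:y1,x0:x1].sum(2).__gt__(40).sum()))
    print("knob",out)
E
python3 -c "
from h import *
go(.519,-.225,.003,-33);knob(True);knob()
a=cv2.imread('pics/k_scene.png');b=cv2.imread('pics/k_top.png')
h=max(a.shape[0],b.shape[0]);f=lambda i:cv2.copyMakeBorder(i,0,h-i.shape[0],0,0,cv2.BORDER_CONSTANT)
cv2.imwrite('pics/k0.png',np.hstack([f(a),f(b)]))"
```

```text
t 6.425 p [ 0.5183 -0.2255  0.0039] rot [ 1.7992e+02  3.0000e-02 -3.3380e+01] J [ -7.1  28.  -21.    0.1 -41.1  63.6] F [-0.64 -3.29  1.4 ] T [-1.076  0.506  0.082] w 0.0495
tx ty tz mm [ 0.28 -0.76  0.9 ] twist -0.38
knob [array([-0.75,  2.2 ]), 0, array([-4.39,  2.32]), 0]
knob [array([-0.75,  2.2 ]), 2, array([-4.39,  2.32]), 1]
```

View pics/k0.png

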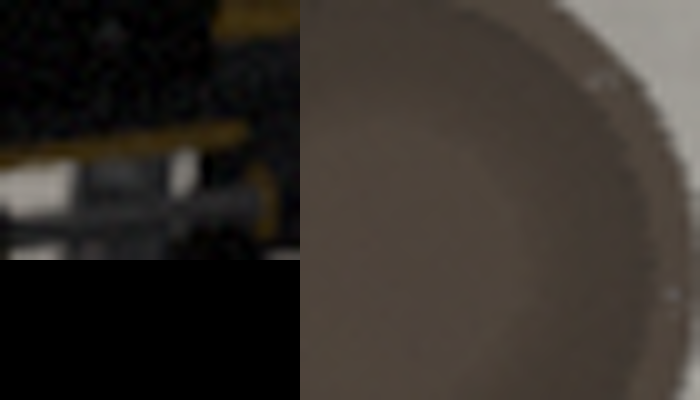

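The grip is right (49.5 mm, the skirt), but arm and gripper hide the knob in both cameras. I'll estimate the slot phase from the earlier unobstructed frames instead.

```bash
cat > slots.py <<'E'
from h import *
def prof(c,ctr,z=.073,rs=np.arange(12.5,19,.5),uy=117.8):
    # angle th: clockwise from pin direction (unit -y), deg
    th=np.arange(0,360,3.); a=np.radians(uy+180-th)
    g=c["frame"].mean(2).astype(np.float32); o=[]
    for r_ in rs/1000:
        P=np.stack([ctr[0]+r_*np.cos(a),ctr[1]+r_*np.sin(a),np.full(a.shape,z)],1)
        q=np.array([pix(c,p) for p in P],np.float32)
        o.append(cv2.remap(g,q[:,0][None],q[:,1][None],cv2.INTER_LINEAR)[0])
    return th,np.array(o)
if __name__=="__main__":
    S=None
    for n in("top0.npy","scene0.npy"):
        c=np.load(n,allow_pickle=True).item()
        for ctr in((.5185,-.2249),(.519,-.225),(.5205,-.2255),(.517,-.224)):
            for lo,hi in((12.5,15.5),(15.5,19)):
                th,o=prof(c,ctr,rs=np.arange(lo,hi,.5)); m=o.mean(0)
                k=(th>20)&(th<340)
                F=[np.linalg.lstsq(np.c_[np.ones(k.sum()),np.cos(np.radians(th[k])),np.sin(np.radians(th[k])),np.cos(np.radians(2*th[k])),np.sin(np.radians(2*th[k])),np.cos(np.radians(N*th[k])),np.sin(np.radians(N*th[k]))],m[k],rcond=None)[0][-2:] for N in(5,6,7,12)]
                # dark minimum of 6th harmonic
                ph=np.degrees(np.arctan2(-F[1][1],-F[1][0]))/6%60
                print(n,ctr,lo,"amp5,6,7,12",[round(float(np.hypot(*f)),1) for f in F],"dark at",round(ph,1))
        th,o=prof(c,(.519,-.225)); print(o.mean(0).round().astype(int).tolist())
        rr=np.zeros((300,720),np.float32)
E
python3 slots.py
```

```text
top0.npy (0.5185, -0.2249) 12.5 amp5,6,7,12 [5.6, 0.9, 6.4, 3.8] dark at 11.5
top0.npy (0.5185, -0.2249) 15.5 amp5,6,7,12 [3.9, 3.5, 7.3, 7.2] dark at 58.9
top0.npy (0.519, -0.225) 12.5 amp5,6,7,12 [5.7, 0.7, 6.6, 5.9] dark at 23.3
top0.npy (0.519, -0.225) 15.5 amp5,6,7,12 [4.2, 2.9, 7.1, 10.4] dark at 57.8
top0.npy (0.5205, -0.2255) 12.5 amp5,6,7,12 [5.3, 3.0, 5.1, 9.1] dark at 31.6
top0.npy (0.5205, -0.2255) 15.5 amp5,6,7,12 [5.4, 1.0, 5.3, 15.5] dark at 42.4
top0.npy (0.517, -0.224) 12.5 amp5,6,7,12 [4.5, 5.0, 4.4, 3.8] dark at 2.3
top0.npy (0.517, -0.224) 15.5 amp5,6,7,12 [3.3, 6.0, 5.2, 3.9] dark at 1.0
[113, 108, 102, 97, 96, 105, 114, 115, 115, 111, 106, 100, 96, 93, 100, 106, 112, 115, 114, 109, 102, 95, 85, 76, 71, 73, 83, 97, 107, 113, 113, 108, 100, 94, 93, 96, 103, 109, 111, 112, 110, 103, 97, 90, 83, 78, 78, 85, 97, 107, 113, 116, 113, 104, 94, 86, 82, 84, 90, 96, 101, 105, 105, 104, 100, 93, 89, 88, 88, 98, 109, 114, 116, 113, 99, 84, 77, 78, 86, 96, 104, 111, 115, 115, 111, 106, 101, 99, 101, 105, 109, 111, 107, 99, 88, 82, 87, 95, 105, 114, 116, 116, 114, 111, 108, 10
[... 503 characters left out ...]
) 15.5 amp5,6,7,12 [10.2, 11.0, 9.0, 0.6] dark at 30.0
scene0.npy (0.517, -0.224) 12.5 amp5,6,7,12 [16.1, 6.7, 1.0, 0.8] dark at 31.1
scene0.npy (0.517, -0.224) 15.5 amp5,6,7,12 [14.8, 8.1, 5.7, 1.4] dark at 29.4
[80, 83, 86, 88, 89, 87, 85, 82, 79, 76, 73, 71, 70, 71, 73, 77, 82, 86, 87, 87, 87, 86, 84, 79, 73, 68, 63, 61, 61, 61, 61, 64, 69, 75, 81, 86, 89, 89, 89, 86, 82, 77, 71, 65, 61, 58, 55, 53, 52, 50, 48, 50, 56, 62, 69, 77, 84, 85, 86, 86, 82, 77, 70, 63, 56, 51, 47, 45, 43, 42, 43, 44, 48, 52, 56, 62, 69, 75, 80, 82, 84, 86, 88, 87, 82, 78, 74, 69, 65, 61, 57, 53, 50, 50, 54, 59, 65, 70, 75, 80, 84, 87, 89, 91, 92, 92, 94, 97, 101, 105, 109, 111, 110, 106, 101, 95, 89, 84, 81, 79]
```

```bash
cat > fit.py <<'E'
from h import *
UY=117.8
def setup(c,ctr,R=.03):
    u0,v0=pix(c,[ctr[0],ctr[1],.067]); 
    v,u=np.mgrid[int(v0)-18:int(v0)+19,int(u0)-18:int(u0)+19]
    V=np.linalg.inv(c["view"]); d=np.stack([(u-c["cx"])/c["fx"],(v-c["cy"])/c["fy"],np.ones(u.shape)],-1)@V[:3,:3].T
    return u,v,d,V[:3,3],c["depth"][v,u]
def cast(d,o,ctr,psi):
    zs=np.arange(.0785,.0585,-.0005); k=(zs-o[2])/d[...,2:3]          # depth along optical axis
    X=o[0]+d[...,0:1]*k-ctr[0]; Y=o[1]+d[...,1:2]*k-ctr[1]
    r_=np.hypot(X,Y); th=np.radians(UY+180)-np.arctan2(Y,X)-np.radians(psi)  # clockwise from pin
    a=(th+np.pi/6)%(np.pi/3)-np.pi/6
    slot=(abs(r_*np.sin(a))<.00325)
    solid=((r_<.01)&(zs<.078))|((r_<.02)&(r_>=.01)&(zs<.073)&(zs>.061)&~slot)|((r_<.02)&(zs<=.061))|((r_<.025)&(zs<=.060))
    hit=solid.any(-1); i=solid.argmax(-1)
    return hit,np.take_along_axis(k,i[...,None],-1)[...,0],np.take_along_axis(r_,i[...,None],-1)[...,0],np.take_along_axis(X,i[...,None],-1)[...,0],np.take_along_axis(Y,i[...,None],-1)[...,0]
def fit(c,ctr0=(.519,-.225),steps=np.arange(-3,3.1,1)/1000):
    res=[]; u,v,d,o,D=setup(c,ctr0)
    pd=np.array([np.cos(np.radians(UY+180)),np.sin(np.radians(UY+180))])
    for dx in steps:
        for dy in steps:
            ct=(ctr0[0]+dx,ctr0[1]+dy)
            for psi in np.arange(0,60,2.):
                hit,k,r_,X,Y=cast(d,o,ct,psi)
                al=X*pd[0]+Y*pd[1]; pe=abs(X*pd[1]-Y*pd[0])
                m=hit&(r_<.0205)&(D>0)&~((al>.005)&(pe<.006))
                e=D[m]-k[m]; e-=np.median(e); res.append((np.minimum(abs(e),.006).mean()*1000,psi,dx,dy,m.sum()))
    return np.array(res)
if __name__=="__main__":
    import sys
    for n in("top0","scene0"):
        c=np.load(n+".npy",allow_pickle=True).item(); R=fit(c)
        print(n,"best",R[np.argsort(R[:,0])[:6]].round(4).tolist())
        print([(int(p),round(R[R[:,1]==p][:,0].min(),2)) for p in np.arange(0,60,4.)])
E
python3 fit.py
```

```text
top0 best [[1.6257, 30.0, 0.002, -0.001, 289.0], [1.7057, 32.0, 0.002, -0.002, 286.0], [1.7181, 32.0, 0.002, -0.001, 289.0], [1.7614, 28.0, 0.002, -0.001, 290.0], [1.7623, 30.0, 0.002, -0.002, 287.0], [1.784, 30.0, 0.001, -0.001, 288.0]]
[(0, np.float64(3.64)), (4, np.float64(3.66)), (8, np.float64(3.61)), (12, np.float64(3.44)), (16, np.float64(3.05)), (20, np.float64(2.61)), (24, np.float64(2.17)), (28, np.float64(1.76)), (32, np.float64(1.71)), (36, np.float64(2.16)), (40, np.float64(2.59)), (44, np.float64(3.03)), (48, np.float64(3.33)), (52, np.float64(3.47)), (56, np.float64(3.59))]
scene0 best [[1.5156, 30.0, 0.001, -0.002, 214.0], [1.518, 30.0, 0.002, -0.003, 211.0], [1.5293, 28.0, 0.001, -0.002, 214.0], [1.5536, 28.0, 0.002, -0.002, 213.0], [1.5805, 32.0, 0.001, -0.002, 213.0], [1.5859, 28.0, 0.002, -0.003, 212.0]]
[(0, np.float64(3.01)), (4, np.float64(2.86)), (8, np.float64(2.85)), (12, np.float64(2.76)), (16, np.float64(2.56)), (20, np.float64(2.25)), (24, np.float64(1.85)), (28, np.float64(1.53)), (32, np.float64(1.58)), (36, np.float64(2.01)), (40, np.float64(2.41)), (44, np.float64(2.64)), (48, np.float64(2.86)), (52, np.float64(2.89)), (56, np.float64(3.03))]
```

Depth fits from both cameras agree: the nearest slot is 30°±1° clockwise short of the pin, and the axis is at about (0.520,-0.2265), so I'm about 2 mm off centre in tool x. I'll regrip centred, then turn.

carry_out:
  steps:
    - [[0,0,0,0,80],[0,0,0,0,80],[1,0,0,0,80],[2,0,0,0,80],[2,0,0,0,80]]

```text
t: 7.25
position: [0.5208, -0.2258, 0.0038]
ee_rot: [-180.0, -0.0, -33.4]
ft_force: [0.6, -0.5, -0.8]
width: 0.0598
finger_force: 0.0
```

carry_out:
  steps:
    - [[0,0,0,0,130],[0,0,0,0,130],[0,0,0,0,130],[0,0,0,0,130]]

```text
t: 7.75
position: [0.52, -0.2265, 0.0038]
ee_rot: [179.9, 0.0, -33.4]
ft_force: [-1.8, -5.2, -0.4]
width: 0.0492
finger_force: 25.0
```

```bash
python3 -c "
from h import *
go(.5203,-.2265,.003,-33)"
```

```text
t 7.75 p [ 0.52   -0.2265  0.0038] rot [ 1.7994e+02  4.0000e-02 -3.3400e+01] J [ -7.1  28.2 -20.7   0.1 -41.2  63.7] F [-1.77 -5.16 -0.37] T [-1.535  0.639  0.13 ] w 0.0492
tx ty tz mm [ 0.25 -0.18  0.84] twist -0.4
```

carry_out:
  steps:
    - [[0,1,0,3,130],[0,1,0,7,130],[0,1,0,11,130],[0,1,0,15,130],[0,1,0,15,130]]

```text
t: 8.38
position: [0.52, -0.2266, 0.0039]
ee_rot: [-180.0, 0.0, -48.4]
ft_force: [-1.5, -1.9, 0.5]
width: 0.0495
finger_force: 25.0
```

```bash
python3 -c "
from h import *
go(.5203,-.2265,.003,-63.4)"
```

```text
t 8.375 p [ 0.52   -0.2266  0.0039] rot [-1.7999e+02  1.0000e-02 -4.8410e+01] J [ -7.2  28.2 -20.7  -0.  -41.2  48.8] F [-1.49 -1.94  0.55] T [-0.465  0.382 -0.101] w 0.0495
tx ty tz mm [ 0.12 -0.25  0.86] twist 14.99
```

carry_out:
  steps:
    - [[0,0,0,4,130],[0,0,0,8,130],[0,0,0,11,130],[0,0,0,13,130],[0,0,0,13,130]]

```text
t: 9.0
position: [0.52, -0.2266, 0.0038]
ee_rot: [-180.0, 0.0, -61.4]
ft_force: [-0.9, -1.5, 0.6]
width: 0.0495
finger_force: 25.0
```

```bash
python3 -c "
from h import *
go(.5203,-.2265,.003,-63.4)"
```

```text
t 9.0 p [ 0.52   -0.2266  0.0038] rot [-1.7999e+02  1.0000e-02 -6.1390e+01] J [ -7.2  28.2 -20.7  -0.  -41.2  35.8] F [-0.86 -1.54  0.6 ] T [-0.413  0.28  -0.027] w 0.0495
tx ty tz mm [ 0.04 -0.26  0.84] twist 2.01
```

carry_out:
  steps:
    - [[0,0,0,1,130],[0,0,0,1,130],[0,0,0,1,0],[0,0,0,1,0],[0,0,0,1,0]]

```text
t: 9.62
position: [0.5202, -0.2266, 0.0038]
ee_rot: [-180.0, -0.0, -62.4]
ft_force: [0.4, 0.8, -1.0]
width: 0.0716
finger_force: 0.0
```

carry_out:
  steps:
    - [[0,0,-15,0,0],[0,0,-50,0,0],[0,0,-90,0,0],[0,0,-125,0,0],[0,0,-125,0,0]]

```text
t: 10.25
position: [0.5226, -0.2273, 0.1335]
ee_rot: [-179.6, -0.3, -62.4]
ft_force: [-0.5, -0.7, 0.1]
width: 0.0869
finger_force: 0.0
```

```bash
cat > chk.py <<'E'
from fit import *
import sys
c=cap('scene'); R=fit(c,(.520,-.227),np.arange(-2,2.1,1)/1000)
print("best",R[np.argsort(R[:,0])[:5]].round(4).tolist())
print([(int(p),round(float(R[R[:,1]==p][:,0].min()),2)) for p in np.arange(0,60,4.)])
# knob: dark cluster behind the bracket, near z .06-.076; distance of its pixels along unit -y
pd=np.array([np.cos(np.radians(UY+180)),np.sin(np.radians(UY+180))]); px=np.array([-pd[1],pd[0]])
for nm,cc in(("scene0",np.load("scene0.npy",allow_pickle=True).item()),("now",c)):
    P=np.array([np.r_[world(cc,u,v),u,v] for v in range(145,185) for u in range(350,385)])
    o=P[:,:2]-[.520,-.2265]; al=o@pd; s=P[(abs(o@px)<.012)&(al>.04)&(al<.125)&(P[:,2]>.055)&(P[:,2]<.09)]; al=(s[:,:2]-[.520,-.2265])@pd
    print(nm,"alongpin hist mm",np.histogram(al*1000,np.arange(40,125,5))[0].tolist())
    t=cc["frame"][145:185,350:385].min(axis=(1,2)); 
    col=cc["frame"][150:172,364:374].mean(axis=(1,2)).round().astype(int); print(col.tolist())
E
python3 chk.py; python3 -c "
from h import *
r.read_state()
c=cap('scene');im=cv2.convertScaleAbs(c['frame'][140:215,325:400],alpha=1.6,beta=10)[:,:,::-1]
c0=np.load('scene0.npy',allow_pickle=True).item();i0=cv2.convertScaleAbs(c0['frame'][140:215,325:400],alpha=1.6,beta=10)[:,:,::-1]
cv2.imwrite('pics/s5.png',cv2.resize(np.hstack([i0,im]),None,fx=5.3,fy=5.3,interpolation=cv2.INTER_CUBIC))"
```

```text
best [[1.5314, 58.0, 0.001, -0.001, 215.0], [1.6258, 0.0, 0.001, -0.001, 216.0], [1.7009, 0.0, 0.0, 0.0, 218.0], [1.7028, 56.0, 0.001, 0.0, 220.0], [1.7117, 56.0, 0.001, -0.001, 216.0]]
[(0, 1.63), (4, 2.01), (8, 2.3), (12, 2.61), (16, 2.85), (20, 2.99), (24, 2.97), (28, 2.99), (32, 2.93), (36, 2.92), (40, 2.9), (44, 2.68), (48, 2.45), (52, 1.95), (56, 1.7)]
scene0 alongpin hist mm [2, 13, 12, 20, 48, 9, 13, 1, 0, 8, 10, 4, 2, 0, 0, 0]
[133, 133, 133, 133, 133, 132, 132, 132, 123, 102, 83, 67, 67, 76, 80, 78, 64, 49, 49, 53, 49, 46]
now alongpin hist mm [3, 16, 12, 20, 44, 10, 12, 1, 1, 9, 8, 1, 0, 0, 0, 0]
[145, 145, 144, 145, 145, 144, 144, 144, 145, 136, 113, 88, 73, 82, 89, 86, 72, 54, 55, 58, 54, 52]
```

View pics/s5.png

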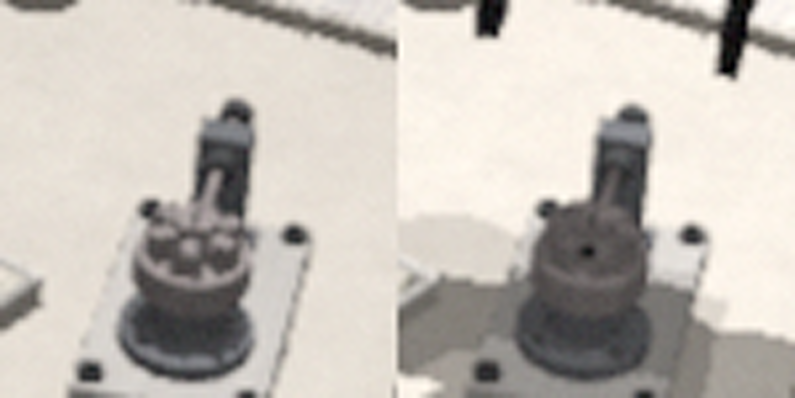

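The left (before) and right (now) views show that a slot now faces the camera, with the dark cross hole visible at (588,250). The knob top moved from row ~100 to ~105, about 4.5 mm of travel, so the pin has dropped in. The fit puts the nut within about 1° of centre. Next I'll close the fingers, go behind the knob and press along unit +y, which is tool −x at the present yaw.

carry_out:
  steps:
    - [[30,0,0,0,255],[65,0,0,0,255],[100,0,0,0,255],[130,0,0,0,255],[130,0,0,0,255]]
  newtons: 10

```text
t: 10.98
position: [0.5798, -0.3431, 0.1265]
ee_rot: [179.9, 0.1, -62.5]
ft_force: [-0.1, 0.4, -0.6]
width: 0.0445
finger_force: 0.0
```

```bash
python3 -c "
from h import *
a=np.array([.5203,-.2265])+.13*np.array([.466,-.885]);print(a)
go(a[0],a[1],.027,-62.2);go(a[0],a[1],.027,-62.2)
c=cap('scene');P=np.array([world(c,u,v) for v in range(60,215) for u in range(310,460)])
k=P[(P[:,2]>.11)&(P[:,2]<.2)&(np.hypot(P[:,0]-a[0],P[:,1]-a[1])<.05)];print(len(k),np.sort(k[:,2])[:5]);k=k[k[:,2]<k[:,2].min()+.02];print(k.min(0),k.max(0))
w=np.radians(-62.4);o=k[:,:2]-[.5203,-.2265];print('unit -y range',(o@[np.cos(w),np.sin(w)]).min(),(o@[np.cos(w),np.sin(w)]).max())
q=o@[-np.sin(w),np.cos(w)];print('x range',q.min(),q.max())"
```

```text
[ 0.58088 -0.34155]
t 10.975 p [ 0.5798 -0.3431  0.1265] rot [ 1.7987e+02  1.4000e-01 -6.2540e+01] J [-16.9  29.5   3.   -0.  -63.6  44.4] F [-0.1   0.4  -0.58] T [ 0.016  0.168 -0.03 ] w 0.0445
tx ty tz mm [-0.89 -1.7  99.46] twist -0.34
t 10.975 p [ 0.5798 -0.3431  0.1265] rot [ 1.7987e+02  1.4000e-01 -6.2540e+01] J [-16.9  29.5   3.   -0.  -63.6  44.4] F [-0.1   0.4  -0.58] T [ 0.016  0.168 -0.03 ] w 0.0445
tx ty tz mm [-0.89 -1.7  99.46] twist -0.34
169 [0.15873941 0.15897303 0.15904319 0.15983267 0.15984716]
[ 0.54700691 -0.36335815  0.15873941] [ 0.60330421 -0.31698228  0.17841257]
unit -y range 0.1151047942863713 0.13732564467078154
x range -0.032740302201665836 0.029628959897458194
```

carry_out:
  steps:
    - [[0,0,10,0,255],[0,-1,35,0,255],[0,-1.5,65,0,255],[0,-1.5,90,0,255],[0,-1.5,99,0,255]]

```text
t: 11.65
position: [0.5799, -0.3398, 0.0276]
ee_rot: [179.8, 0.2, -62.4]
ft_force: [0.4, 0.0, -1.1]
width: 0.0008
finger_force: 0.0
```

carry_out:
  steps:
    - [[-5,0,0,0,255],[-10,0,0,0,255],[-14,0,0,0,255],[-16,0,0,0,255],[-16,0,0,0,255]]

```text
t: 12.28
position: [0.5743, -0.327, 0.0303]
ee_rot: [-180.0, -0.0, -62.4]
ft_force: [-0.1, 0.3, 0.0]
width: 0.0005
finger_force: 0.0
```

```bash
cat > push.py <<'E'
from h import *
s=r.read_state(); w=np.radians(117.8); e=np.array([np.cos(w),np.sin(w)]); x=np.array([np.sin(w),-np.cos(w)])
o=s["position"][:2]-[.5203,-.2265]
print("t",s["t"],"tcp y",(1000*o@e).round(1),"x",(1000*o@x).round(1),"z",s["position"][2].round(4),"F along",(s["ft_force"][:2]@e).round(2),"Fx",(s["ft_force"][:2]@x).round(2),"w",s["width"].round(4))
E
python3 push.py
```

```text
Traceback (most recent call last):
  File "push.py", line 4, in <module>
    print("t",s["t"],"tcp y",(1000*o@e).round(1),"x",(1000*o@x).round(1),"z",s["position"][2].round(4),"F along",(s["ft_force"][:2]@e).round(2),"Fx",(s["ft_force"][:2]@x).round(2),"w",s["width"].round(4))
                                                                                                                                                                                        ^^^^^^^^^^^^^^^^
AttributeError: 'float' object has no attribute 'round'
```

carry_out:
  steps:
    - [[-2,0,3,0,255],[-4,0,3,0,255],[-6,0,3,0,255],[-6,0,3,0,255]]

```text
t: 12.78
position: [0.5713, -0.3216, 0.0269]
ee_rot: [180.0, 0.0, -62.4]
ft_force: [-0.6, 0.2, 0.3]
width: 0.0004
finger_force: 0.0
```

carry_out:
  steps:
    - [[-1,0,0,0,255],[-2,0,0,0,255],[-2,0,0,0,255]]

```text
t: 13.15
position: [0.5706, -0.32, 0.0269]
ee_rot: [-180.0, -0.0, -62.4]
ft_force: [0.3, -1.4, 0.2]
width: 0.0004
finger_force: 0.3
```

carry_out:
  steps:
    - [[-1,0,0,0,255],[-2,0,0,0,255],[-3,0,0,0,255],[-3,0,0,0,255]]

```text
t: 13.65
position: [0.5692, -0.3174, 0.0269]
ee_rot: [-180.0, -0.0, -62.4]
ft_force: [1.4, -3.0, -0.3]
width: 0.0004
finger_force: 1.1
```

carry_out:
  steps:
    - [[-1,0,0,0,255],[-2,0,0,0,255],[-3,0,0,0,255],[-3,0,0,0,255]]

```text
t: 14.15
position: [0.5679, -0.3148, 0.0269]
ee_rot: [-180.0, -0.0, -62.4]
ft_force: [0.9, -2.9, -0.7]
width: 0.0002
finger_force: 1.8
```

```bash
sed -i 's/s\["width"\].round(4)/round(s["width"],4)/' push.py; python3 push.py
```

```text
t 14.15 tcp y -100.3 x 0.9 z 0.0269 F along -2.95 Fx -0.59 w 0.0002
```

carry_out:
  steps:
    - [[-1,0,0,0,255],[-2,0,0,0,255],[-2,0,0,0,255]]

```text
t: 14.52
position: [0.567, -0.313, 0.027]
ee_rot: [-180.0, -0.0, -62.4]
ft_force: [2.0, -4.4, -0.2]
width: 0.0004
finger_force: 2.3
```

carry_out:
  steps:
    - [[-0.5,0,0,0,255],[-1,0,0,0,255],[-1,0,0,0,255]]

```text
t: 14.9
position: [0.5669, -0.3127, 0.027]
ee_rot: [-180.0, -0.1, -62.4]
ft_force: [1.8, -6.6, -2.7]
width: 0.0007
finger_force: 3.5
```

```bash
python3 push.py
```

```text
t 14.9 tcp y -98.0 x 1.0 z 0.027 F along -6.65 Fx -1.44 w 0.0007
```

carry_out:
  steps:
    - [[-0.4,0,0,0,255],[-0.8,0,0,0,255],[-0.8,0,0,0,255]]

```text
t: 15.28
position: [0.5669, -0.3127, 0.0271]
ee_rot: [-179.9, -0.2, -62.4]
ft_force: [2.9, -8.5, -3.1]
width: 0.0006
finger_force: 4.5
```

```bash
python3 push.py
```

```text
t 15.275 tcp y -98.0 x 1.0 z 0.0271 F along -8.83 Fx -1.4 w 0.0006
```

A hard stop: no movement at 8.8 N. One slight extra press, then I'll back off, rise and look.

carry_out:
  steps:
    - [[-0.6,0,0,0,255],[-0.6,0,0,0,255],[3,0,0,0,255],[10,0,0,0,255],[20,0,0,0,255]]

```text
t: 15.9
position: [0.5749, -0.3286, 0.0267]
ee_rot: [180.0, 0.1, -62.4]
ft_force: [-0.8, -0.1, -0.2]
width: 0.0008
finger_force: 0.0
```

carry_out:
  steps:
    - [[0,0,-15,0,255],[0,0,-50,0,255],[20,0,-100,0,255],[50,0,-150,0,255],[80,0,-170,0,255]]

```text
t: 16.52
position: [0.6139, -0.4011, 0.2035]
ee_rot: [-179.7, -0.4, -62.4]
ft_force: [0.8, 0.5, 0.1]
width: 0.0007
finger_force: 0.0
```

```bash
python3 push.py; python3 chk.py; python3 -c "
from h import *
c=cap('scene');im=cv2.convertScaleAbs(c['frame'][140:215,325:400],alpha=1.6,beta=10)[:,:,::-1]
c0=np.load('scene0.npy',allow_pickle=True).item();i0=cv2.convertScaleAbs(c0['frame'][140:215,325:400],alpha=1.6,beta=10)[:,:,::-1]
cv2.imwrite('pics/s6.png',cv2.resize(np.hstack([i0,im]),None,fx=5.3,fy=5.3,interpolation=cv2.INTER_CUBIC))"
```

```text
t 16.525 tcp y -198.1 x 1.3 z 0.2035 F along 0.07 Fx 0.91 w 0.0007
best [[1.4624, 58.0, 0.001, 0.0, 220.0], [1.4801, 56.0, 0.001, 0.0, 220.0], [1.4838, 58.0, 0.001, -0.001, 215.0], [1.5403, 0.0, 0.001, -0.001, 216.0], [1.5565, 0.0, 0.0, 0.0, 218.0]]
[(0, 1.54), (4, 1.85), (8, 2.2), (12, 2.54), (16, 2.67), (20, 2.81), (24, 2.8), (28, 2.79), (32, 2.89), (36, 2.89), (40, 2.76), (44, 2.51), (48, 2.17), (52, 1.73), (56, 1.48)]
scene0 alongpin hist mm [2, 13, 12, 20, 48, 9, 13, 1, 0, 8, 10, 4, 2, 0, 0, 0]
[133, 133, 133, 133, 133, 132, 132, 132, 123, 102, 83, 67, 67, 76, 80, 78, 64, 49, 49, 53, 49, 46]
now alongpin hist mm [2, 19, 8, 18, 46, 10, 14, 2, 4, 1, 0, 0, 0, 0, 0, 0]
[119, 118, 118, 111, 86, 71, 71, 71, 72, 72, 68, 65, 65, 72, 76, 73, 60, 43, 42, 44, 40, 39]
```

View pics/s6.png

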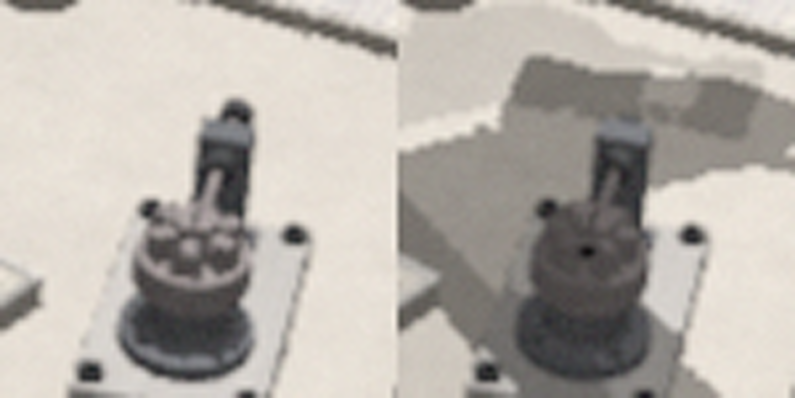

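In the right half the knob has vanished behind the bracket. Depth shows nothing beyond about 87 mm, so the pin is home. The nut is still at the slot and the robot is clear. Handing in.

carry_out:
  steps:
    - [[0,0,0,0,0],[0,0,0,0,0],[0,0,0,0,0],[0,0,0,0,0]]

```text
t: 17.12
position: [0.6121, -0.3994, 0.1966]
ee_rot: [180.0, 0.0, -62.4]
ft_force: [-0.7, 0.4, 0.3]
width: 0.0327
finger_force: 0.0
```

```bash
python3 -c "
from cell import r
print(r.close_job())"
```

```text
the job is handed in; nothing more can be done
None
```

I turned the nut about 29° clockwise to its next slot, where the lock pin dropped in, then pressed the pin home at about 9–10 N, let go of everything and handed the job in at about 17 s; no verdict came back.

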